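# Turn the staining carousel to the square tank

### The job

With a fingertip, push one of the three short bare spokes of the slide-staining carousel round gently until the hanging slide holder stops squarely over the mouth of the square tank, ready to be lowered in. Turn it the way round that does not swing the holder into the tall bottle, leave the holder and its own long arm untouched, and do not shift the tank, the jars, the bottle or the slide box. Only push, do not grip anything, and then take the hand clear.

Things in the scene. Friction and masses are not known exactly. Their poses are not given: they have to be found in the camera images.
- carousel (a joint): Angle in rad of the carousel (hub, three bare spokes and the holder's arm) about the vertical axis of its stand, growing counter-clockwise seen from above. No spring, no stops within a turn either way; 0.07 N m of friction holds it where it is left, and it hardly coasts. Its zero is relative to the stand, which may be turned any way: take directions from the points.
- hub_top (a point): Centre of the top face of the hub, on the axis of rotation, about 175 mm above the table. Hub 96 mm across, 30 mm high, grey plastic, on a white post 28 mm across over a round white foot 140 mm across (up to 36 mm high) that does not move.
- spokes: The three bare spokes as one piece, fixed to the hub. Origin on the axis, 160 mm above the table; they point along its +y (spoke 1), -x (spoke 2) and -y (spoke 3), the holder's arm along its +x. Each shows 52 mm of bar outside the hub, then its ball. A push of 1 N or so turns the carousel.
- spoke1_tip (a point): Centre of the black ball (18 mm across) on the end of the first bare spoke, 100 mm from the axis and 160 mm above the table; 90 degrees counter-clockwise (from above) of the holder. Each spoke is a level round steel bar 12 mm thick running straight out from the hub (free from 48 mm out), with free space below it down to the foot or the 70 mm high vessels.
- spoke2_tip (a point): The same on the second bare spoke, opposite the holder.
- spoke3_tip (a point): The same on the third bare spoke, 90 degrees clockwise of the holder.
- holder: White holder of glass slides, 28 mm along its arm, 46 across, 69 high, hanging at the end of its own level steel arm (12 mm thick, 160 mm above the table). Origin: centre of its underside, 150 mm from the axis, 85 mm above the table; x points outwards, z up. Fragile, not to be touched. It turns with the carousel, passes 15 mm or more over tank and jars, but would hit the bottle.
- tank: Open square steel tank, 84 x 84 x 70 mm high outside, walls 4 mm, loose on the table about 150 mm from the axis; two of its sides face along the tangent to within a few degrees. Origin: centre of its underside.
- jar_a: Round white ceramic jar, open, 82 mm across the rim, 65 mm high, loose on the table about 150 mm from the axis. Origin: centre of its underside.
- jar_b: A second jar like it. Tank, two jars and bottle stand a quarter turn apart round the carousel, in any order.
- bottle: Closed white plastic bottle, 52 mm across, 180 mm high, loose on the table about 150 mm from the axis, in the path of the holder but outside the reach of the bare spokes. Origin: centre of its underside.
- slide_box: Closed grey slide box, 50 x 90 x 32 mm high, loose on the table beside the carousel. Origin: centre of its underside.
Mind the look-alikes: they are no part of the job. Several things have the shape of the slide_box; the one meant has the colours described above.

How it is judged:
By the outcome, as a careful person would: the job done as asked, in the order asked, and still so for the second after the job is handed in, with the robot touching nothing.
It also fails if it takes over 51 s, if anything falls off the work surface, if the arm or the gripper's body presses on something with over 40 N, if the wrist force passes 120 N, or if a joint passes its speed limit or range.

### The arm

A 7-joint arm with a two-finger parallel gripper is mounted at the origin on the work surface. World frame = base frame: x ahead of the robot, y to its left, z up, the work surface at z = 0. Lengths are in m, angles in rad, forces in N, time in s.
With the tool pointing down it reaches from about 0.4 to 0.85 m from the base axis. Payload 4.5 kg.
Tool frame: the origin (TCP) lies midway between the tips of the shut fingers; the grasp point (between the pads) lies 19 mm behind it; z points along the fingers, y is the direction in which the jaws open and shut (so a half turn about z gives the same grasp; the last joint's range is limited). The gripper opens to 88 mm and grips with 3 to 60 N. Pads are 18 mm wide; open, the fingers measure 123 mm over their backs; the gripper's body (75 mm by 187 mm) begins 45 mm behind the grasp point.
Start: joints at [-1.296, 0.689, -0.195, 1.565, 0.157, 0.902, -0.215], TCP at [0.149, 0.607, 0.239] pointing down, gripper open.
Joint ranges: [-3.01, 3.01], [-0.46, 2.08], [-1.47, 1.51], [0.13, 2.56], [-1, 4.14], [0.04, 2.09], [-2.66, 2.66]. Speed limits (rad/s): [2.57, 2.57, 3.14, 3.14, 3.14, 3.14, 3.14].

### API

Orientations are given as a unit quaternion [x, y, z, w].
In Python, from plant import r gives the robot as it stands. The module is installed in compiled form; this text tells all that it offers.
- The arm moves only by the tool carry_out, never from a script. Its argument "commands" is a list of rows, each a list of 6 numbers: the shift along the tool's x, y, z in m, then the turn, a rotation vector about the tool's x, y, z in degrees. In form: [[dx, dy, dz, wx, wy, wz], ...]. A call has 1 to 12 rows; each row is the pose to reach, as a shift and turn from the pose commanded when the call began, along the tool's axes at that moment; what a row does not reach only later rows make up. A row lasts 1/10 s, in which the tool goes at most 50 mm and 8.59 degrees, less where a joint would pass 70% of its speed; a pose out of reach is approached as far as the arm can. A call with a gripper value outside its range is refused whole. "fingers" is the closure in counts, from 0 (fully open) to 255 (shut), set as the call begins (left out, the last holds). The fingers move at their own pace and stop on an object; "grip_force" is the grip in N (left out, the last holds). Time passes only in rows, so rows that repeat a pose let the fingers close. It gives the time, the measured TCP pose, the force and the opening at its end, in the units of the state.
- r.get_state(): the state, without advancing time (a new reading comes with each control period).
- r.snapshot(name): name is "scene" or "top" or "wrist"; returns a dict with "img" (420x560x3 uint8, blue, green, red), "intrinsics" (3x3 intrinsics, pixels), "extrinsics" (4x4, takes a point from camera to world coordinates); the wrist camera has in their place "tool_from_camera" (4x4, takes a point from camera to tool coordinates, whose origin is the TCP and whose axes are the flange's). Camera axes: x right, y down, z forward; pixel columns grow to the right and rows downward; lengths in m; the calibration is good to about 2 mm. A picture is of the moment at which its call begins: read the wrist's pose just before it. There is no depth.
- r.finish_job(): hands the job in, once; it reports no verdict.
Trained networks look in a picture, given as the dict that the camera call returned (one of the last four; its "shot" number tells which), for a name from the list of things; names that differ only in an ending like _2 or _b are one class to them, and where a whole thing is asked for, a point or a joint stands for the part that bears it (a point fixed in the world has none). Each returns a list of dicts, best first, with "p" (0 to 1); they miss things now and then, are a little off and sometimes report something else, mostly with a low value. They report only what shows in the picture. A call takes as long as a camera call. They do not tell look-alikes from the thing itself.
- r.spot_in(picture, label): "xyz" ([x, y, z] in m, in world coordinates, good to about 4 mm: the middle of the surface that is visible of it).
- r.spot_point(picture, label): "xyz" ([x, y, z] in m, in world coordinates, good to about 4 mm: a listed point, or the origin of a listed thing).
The state is a dict: "clock": time; "q": joint angles; "qd": joint speeds; "joint_torque": joint torques, N m; "tool_pos": TCP position; "eef_rot": TCP orientation; "contact_force": force on the tool from outside, world axes, zero at the start; "moment": the same for the moment, N m; "opening": opening from 0.0 (shut) to 1.0 (fully open).
Only numpy, scipy, OpenCV 4.12 (cv2) and the standard library are available. Lean on these libraries where they do the work, as an engineer would, in place of code of your own. Each camera call takes 0.05 s, during which the arm holds its last target.

## Working session

There is one attempt and no reset: what is moved stays moved. The work goes in short steps, Python scripts to look and compute and a tool call to move; the robot and the scene stay as the last step left them, time stands still between calls to the robot, and variables do not carry over. Pictures are saved under pics/ and viewed, and the job is handed in when it is done.

Besides the shell and the picture viewer there is one more tool, called after ">>>" by a JSON object that holds its "name" and its "arguments", one argument or row to a line. carry_out: Moves the arm, as the interface text tells. Its arguments: {"type":"object","properties":{"commands":{"type":"array","items":{"type":"array","items":{"type":"number"}}},"fingers":{"type":"number"},"grip_force":{"type":"number"}},"required":["commands"]}

```bash
mkdir -p pics
cat > h.py <<'E'
from plant import r
import cv2, numpy as np
def look(n,f):
    p=r.snapshot(n); cv2.imwrite('pics/'+f,p['img']); return p
def proj(p,X):
    T=np.linalg.inv(np.array(p['extrinsics'])); c=T[:3,:3]@np.array(X)+T[:3,3]; u=np.array(p['intrinsics'])@c; return u[:2]/u[2]
def ray(p,uv,z):
    E=np.array(p['extrinsics']);d=E[:3,:3]@np.linalg.inv(np.array(p['intrinsics']))@np.array([uv[0],uv[1],1.]);o=E[:3,3]
    return o+d*(z-o[2])/d[2]
E
python3 - <<'E'
from h import *
s=r.get_state();print(s['clock'],s['tool_pos'],s['eef_rot'],s['contact_force'])
for n in ('top','scene'):
    p=look(n,n+'1.png')
    for l in ['hub_top','spoke1_tip','spoke2_tip','spoke3_tip','holder','tank','jar_a','bottle','slide_box']:
        print(n,l,[(np.round(d['xyz'],3).tolist(),round(d['p'],2),np.round(proj(p,d['xyz'])).tolist()) for d in r.spot_point(p,l)[:4]])
E
```

```text
0.0 [0.14892685 0.60633811 0.2379064 ] [ 1.20065303e-01  9.92765552e-01 -9.38207374e-04 -4.44239170e-05] [-0.46205432  0.13148467 -0.50868623]
top hub_top [([0.607, -0.05, 0.17], 0.7, [368.0, 188.0])]
top spoke1_tip [([0.599, -0.15, 0.16], 0.91, [416.0, 193.0]), ([0.471, -0.123, 0.001], 0.37, [383.0, 259.0])]
top spoke2_tip [([0.71, -0.058, 0.164], 0.62, [370.0, 140.0])]
top spoke3_tip [([0.616, 0.048, 0.161], 0.69, [319.0, 184.0])]
top holder [([0.451, -0.042, 0.087], 0.73, [357.0, 266.0])]
top tank [([0.743, 0.012, 0.001], 0.95, [326.0, 149.0])]
top jar_a [([0.674, -0.188, 0.003], 0.66, [407.0, 177.0]), ([0.472, -0.12, -0.0], 0.56, [382.0, 259.0]), ([0.607, -0.05, 0.172], 0.32, [368.0, 188.0])]
top bottle [([0.541, 0.08, -0.002], 0.67, [299.0, 229.0])]
top slide_box [([0.36, 0.331, -0.001], 0.85, [191.0, 305.0]), ([0.504, 0.254, -0.003], 0.55, [226.0, 244.0])]
scene hub_top [([0.611, -0.057, 0.177], 0.58, [166.0, 230.0])]
scene spoke1_tip [([0.602, -0.152, 0.156], 0.87, [110.0, 245.0])]
scene spoke2_tip [([0.707, -0.061, 0.155], 0.74, [170.0, 289.0])]
scene spoke3_tip []
scene holder [([0.455, -0.038, 0.083], 0.66, [182.0, 199.0])]
scene tank [([0.744, 0.014, -0.001], 0.67, [234.0, 344.0])]
scene jar_a [([0.471, -0.126, -0.001], 0.82, [149.0, 238.0]), ([0.481, 0.387, 0.003], 0.71, [378.0, 197.0]), ([0.613, 0.044, 0.16], 0.59, [230.0, 226.0]), ([0.675, -0.19, -0.004], 0.56, [116.0, 335.0])]
scene bottle [([0.546, 0.08, 0.004], 0.59, [250.0, 246.0])]
scene slide_box [([0.362, 0.336, 0.004], 0.95, [339.0, 166.0]), ([0.503, 0.26, -0.002], 0.95, [327.0, 216.0]), ([0.483, 0.388, 0.002], 0.63, [378.0, 198.0])]
```

View pics/top1.png

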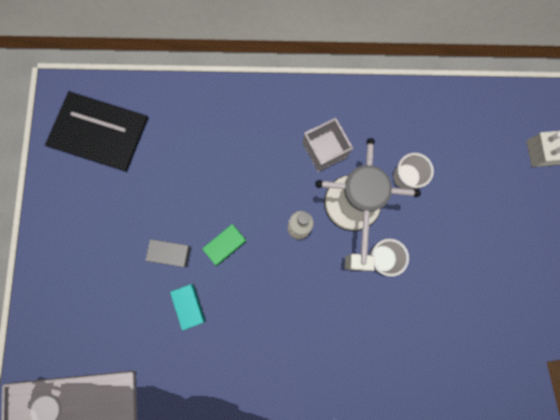

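View pics/scene1.png

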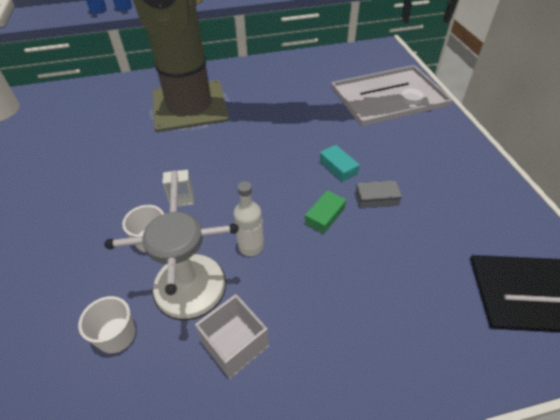

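The top view has x up and y left. The hub is at (368,188) and the holder at (357,264). The bare ball tips are at (417,193), (370,141) and (319,184), the tank at (326,146), the bottle at (300,225), and the jars at (414,170) and (390,257). The boxes are off to the left: grey (168,253), green (224,244) and cyan (187,307).

Possible confusions:
- **Holder's arm:** it runs from the hub to (364,262) and could be taken for a spoke.
- **Bare spokes:** these end in black balls. I'll check that in a crop.

Run:
```python
from h import *
i=cv2.imread('pics/top1.png')[110:290,270:450]; cv2.imwrite('pics/crop1.png',cv2.resize(i,None,fx=3.3,fy=3.3,interpolation=cv2.INTER_CUBIC))
c=np.array([0.608,-0.053])
for n,x in dict(s1=(.6005,-.151),s2=(.7085,-.0595),s3=(.616,.047),h=(.453,-.040),tank=(.7435,.013),bottle=(.5435,.08),jb=(.4715,-.123),ja=(.6745,-.189)).items():
    d=np.array(x)-c;print(n,round(np.hypot(*d),3),round(np.degrees(np.arctan2(d[1],d[0]))%360,1))
```

```text
s1 0.098 265.6
s2 0.101 356.3
s3 0.1 85.4
h 0.156 175.2
tank 0.151 26.0
bottle 0.148 115.9
jb 0.153 207.1
ja 0.151 296.1
```

View pics/crop1.png

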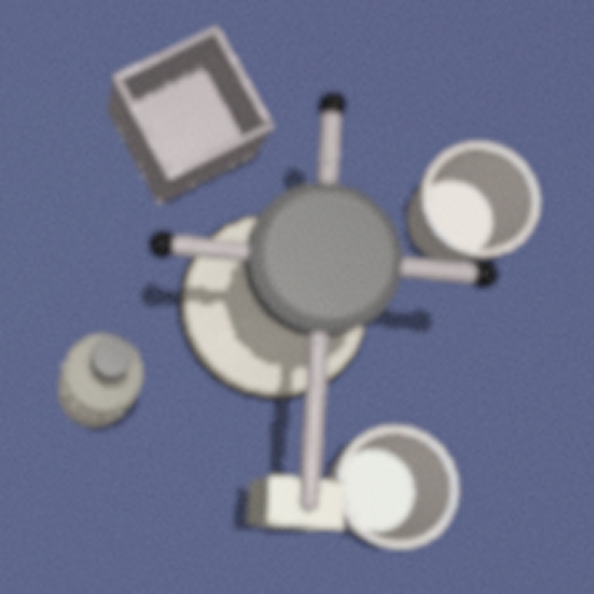

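>>> {"name": "carry_out", "arguments": {
  "commands": [
    [-0.03,-0.026,0,0,0,-1.2],
    [-0.06,-0.052,0,0,0,-2.4],
    [-0.09,-0.078,0,0,0,-3.6],
    [-0.12,-0.104,0,0,0,-4.8],
    [-0.15,-0.13,0,0,0,-6],
    [-0.18,-0.156,0,0,0,-7.2],
    [-0.21,-0.182,0,0,0,-8.4],
    [-0.24,-0.208,0,0,0,-9.6],
    [-0.27,-0.234,0,0,0,-10.8],
    [-0.3,-0.26,0,0,0,-12],
    [-0.33,-0.286,0,0,0,-13.8],
    [-0.33,-0.286,0,0,0,-13.8]
  ],
  "fingers": 255,
  "grip_force": 10
}}

```text
clock: 2.2
tool_pos: [0.4048, 0.2445, 0.2385]
eef_rot: [0.005, 1.0, -0.002, 0.001]
contact_force: [0.5, 1.3, -0.8]
opening: 0.003
```

Run:
```python
from h import *
s=r.get_state();print(s['clock'],s['tool_pos'],s['eef_rot'],s['contact_force'],s['q'],s['opening'])
```

```text
2.2 [0.40479613 0.24453054 0.23851629] [ 5.04167267e-03  9.99985335e-01 -1.85988282e-03  6.73022024e-04] [ 0.49176862  1.31750774 -0.80255081] [-0.43357585  0.50627748 -0.31797516  2.00517942  0.2530834   0.66878719
  0.64644116] 0.0031765878947330062
```

>>> {"name": "carry_out", "arguments": {
  "commands": [
    [-0.023,-0.032,0,0,0,0],
    [-0.046,-0.065,0,0,0,0],
    [-0.07,-0.097,0,0,0,0],
    [-0.093,-0.13,0,0,0,0],
    [-0.116,-0.162,0,0,0,0],
    [-0.139,-0.195,0,0,0,0],
    [-0.162,-0.227,0,0,0,0],
    [-0.185,-0.26,0,0,0,0],
    [-0.209,-0.292,0,0,0,0],
    [-0.232,-0.325,0,0,0,0],
    [-0.255,-0.357,0,0,0,0],
    [-0.255,-0.357,0,0,0,0]
  ]
}}

```text
clock: 3.4
tool_pos: [0.6584, -0.1131, 0.2379]
eef_rot: [0.004, 1.0, -0.002, 0.001]
contact_force: [-1.0, 0.5, -0.5]
opening: 0.008
```

Run:
```python
from h import *
s=r.get_state();print(s['clock'],s['tool_pos'],s['eef_rot'],s['contact_force'],s['q'],s['opening'])
look('top','top2.png');look('scene','scene2.png')
p=look('wrist','w2.png')
a=cv2.imread('pics/top2.png')[110:290,270:450];b=cv2.imread('pics/w2.png')
cv2.imwrite('pics/c2.png',np.hstack([cv2.resize(a,(400,400)),cv2.resize(b[:, 70:490],(400,400))]))
```

```text
3.4 [ 0.65842487 -0.1130638   0.23792306] [ 4.14713567e-03  9.99988715e-01 -2.09290684e-03  9.95847163e-04] [-1.04436603  0.46770527 -0.48483851] [ 0.27378115  0.7619239  -0.34332876  1.42067108  0.28376515  1.00546895
  1.4287079 ] 0.00801275026559116
```

View pics/c2.png

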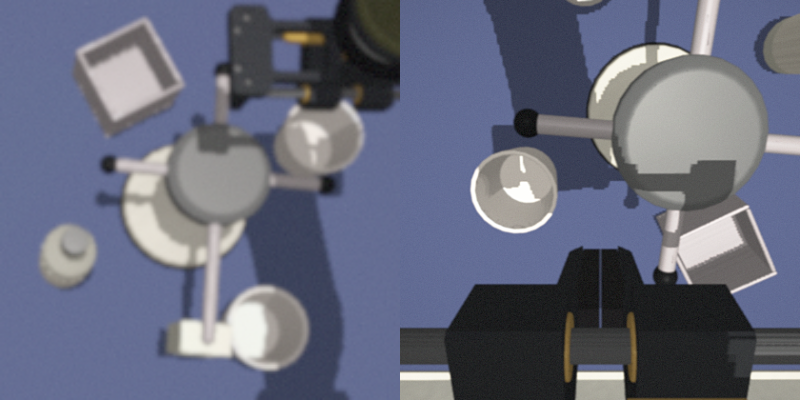

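View pics/scene2.png

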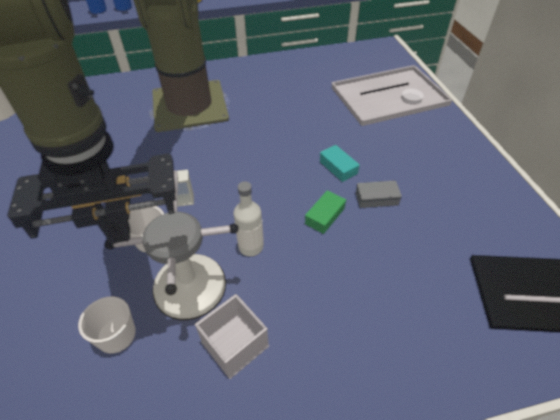

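The finger is above the free sector between spoke 1 and spoke 2, and it clears both. Next I'll lower it and sweep spoke 2 counter-clockwise. The script works out the circle offsets.

>>> {"name": "carry_out", "arguments": {
  "commands": [
    [0,0,0.02,0,0,0],
    [0,0,0.04,0,0,0],
    [0,0,0.06,0,0,0],
    [0,0,0.08,0,0,0],
    [0,0,0.096,0,0,0],
    [0,0,0.096,0,0,0]
  ]
}}

```text
clock: 4.15
tool_pos: [0.6542, -0.1039, 0.1408]
eef_rot: [-0.002, 1.0, 0.001, -0.003]
contact_force: [-0.0, 0.5, -0.3]
opening: 0.007
```

```bash
cat >> h.py <<'E'
def plan(step,n=12,R=0.076,c=(0.608,-0.053),z=0.142):
    s=r.get_state();p=np.array(s['tool_pos']);d=p[:2]-c;a0=np.degrees(np.arctan2(d[1],d[0]))
    from scipy.spatial.transform import Rotation as Ro
    M=Ro.from_quat(s['eef_rot']).as_matrix()
    print('clock',s['clock'],'pos',p.round(4),'F',np.round(s['contact_force'],1),'phi',round(a0%360,1),'r',round(np.hypot(*d),4))
    st=np.cumsum(step) if np.ndim(step) else step*np.arange(1,n+1)
    out=[]
    for k in st:
        a=np.radians(a0+k);w=np.array([c[0]+R*np.cos(a),c[1]+R*np.sin(a),z])-p
        out.append([float(v) for v in (M.T@w).round(4)])
    print(out)
E
python3 -c "
from h import *
plan(4)"
```

```text
clock 4.15 pos [ 0.6542 -0.1039  0.1408] F [-0.   0.5 -0.3] phi 312.2 r 0.0687
[[-0.0087, -0.0017, -0.0013], [-0.0122, 0.0022, -0.0013], [-0.0155, 0.0064, -0.0013], [-0.0184, 0.0108, -0.0013], [-0.0211, 0.0154, -0.0013], [-0.0234, 0.0202, -0.0013], [-0.0254, 0.0251, -0.0013], [-0.027, 0.0301, -0.0013], [-0.0283, 0.0353, -0.0013], [-0.0292, 0.0405, -0.0013], [-0.0298, 0.0458, -0.0013], [-0.03, 0.0511, -0.0013]]
```

```bash
python3 -c "
from h import *
s=r.get_state();print(s['tool_pos'],s['qd'].round(3) if hasattr(s['qd'],'round') else s['qd'],s['q'])
p=look('wrist','w3.png')
s=r.get_state();print(s['clock'],s['tool_pos'],s['contact_force'],s['eef_rot'],s['qd'])
look('top','t3.png')
a=cv2.imread('pics/t3.png')[110:290,270:450];b=cv2.imread('pics/w3.png')
cv2.imwrite('pics/c3.png',np.hstack([cv2.resize(a,(400,400)),cv2.resize(b[:, 70:490],(400,400))]))
"
```

```text
[ 0.65417486 -0.10391203  0.14075905] [ 0.008 -0.033 -0.006 -0.041 -0.007  0.028  0.008] [ 0.25241474  0.86833574 -0.31712293  1.51694759  0.33140336  0.81485377
  1.38441157]
4.2 [ 0.65533415 -0.1042626   0.14221744] [-0.32571994  0.18663561  1.04780756] [-1.33843800e-03  9.99998229e-01  6.17544859e-04 -1.16976949e-03] [ 0.00793714 -0.02602206 -0.00340635 -0.03406627  0.0005981   0.00567288
  0.00386876]
```

View pics/c3.png

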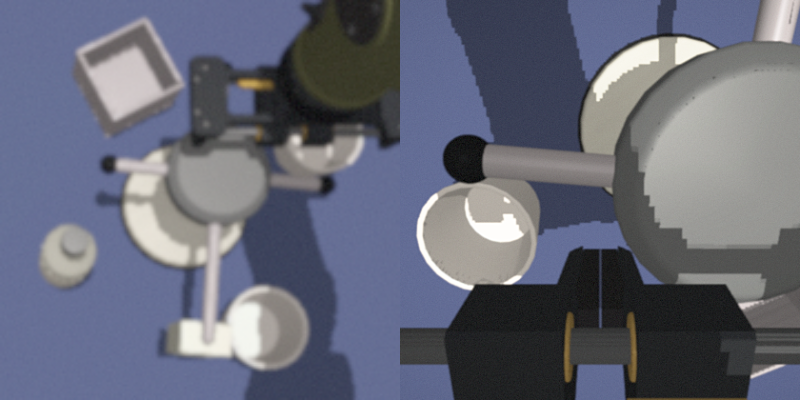

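>>> {"name": "carry_out", "arguments": {
  "commands": [
    [-0.006,-0.001,0,0,0,0],
    [-0.011,0.002,0,0,0,0],
    [-0.015,0.006,0,0,0,0],
    [-0.018,0.011,0,0,0,0],
    [-0.021,0.015,0,0,0,0],
    [-0.023,0.02,0,0,0,0],
    [-0.025,0.025,0,0,0,0],
    [-0.027,0.03,0,0,0,0],
    [-0.028,0.035,0,0,0,0],
    [-0.029,0.04,0,0,0,0],
    [-0.03,0.046,0,0,0,0],
    [-0.03,0.051,0,0,0,0]
  ]
}}

```text
clock: 5.45
tool_pos: [0.6864, -0.055, 0.1427]
eef_rot: [-0.0, 1.0, 0.0, 0.0]
contact_force: [-1.3, -1.0, 0.7]
opening: 0.003
```

```bash
python3 -c "
from h import *
plan(4)
s=r.get_state();print(s['eef_rot'])
p=look('top','t4.png')
for l in ['holder','spoke1_tip','spoke2_tip','spoke3_tip']: print(l,[(np.round(d['xyz'],3).tolist(),round(d['p'],2)) for d in r.spot_point(p,l)[:3]])
a=cv2.imread('pics/t4.png')[110:290,270:450]
cv2.imwrite('pics/c4.png',cv2.resize(a,(500,500)))
"
```

```text
clock 5.45 pos [ 0.6864 -0.055   0.1427] F [-1.3 -1.   0.7] phi 358.5 r 0.0784
[[0.0025, 0.0054, 0.0007], [0.0029, 0.0107, 0.0007], [0.0037, 0.0159, 0.0007], [0.0049, 0.0211, 0.0007], [0.0064, 0.0262, 0.0007], [0.0082, 0.0311, 0.0007], [0.0104, 0.036, 0.0007], [0.013, 0.0406, 0.0007], [0.0158, 0.0451, 0.0007], [0.019, 0.0494, 0.0007], [0.0224, 0.0534, 0.0007], [0.0261, 0.0572, 0.0007]]
[-2.27662184e-05  9.99999999e-01  1.15313844e-05  4.49452949e-05]
holder [([0.459, -0.091, 0.088], 0.94)]
spoke1_tip [([0.634, -0.146, 0.159], 0.66)]
spoke2_tip [([0.706, -0.024, 0.162], 0.9)]
spoke3_tip [([0.581, 0.044, 0.159], 0.61)]
```

View pics/c4.png

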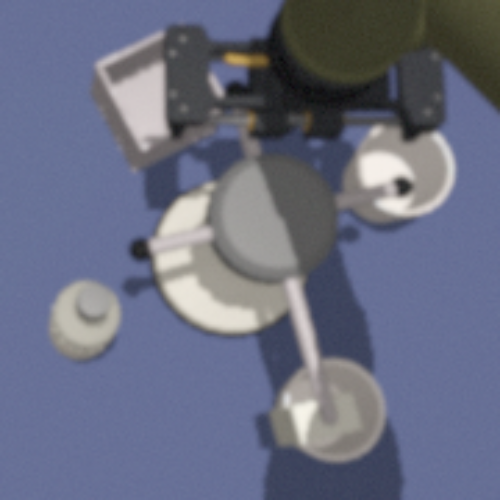

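The spoke is moving counter-clockwise. The holder is now at about 195°, above jar B, with the finger behind spoke 2. Continuing.

>>> {"name": "carry_out", "arguments": {
  "commands": [
    [0.0015,0.005,0,0,0,0],
    [0.0025,0.0105,0,0,0,0],
    [0.0035,0.016,0,0,0,0],
    [0.005,0.021,0,0,0,0],
    [0.0065,0.026,0,0,0,0],
    [0.008,0.031,0,0,0,0],
    [0.0105,0.036,0,0,0,0],
    [0.013,0.0405,0,0,0,0],
    [0.016,0.045,0,0,0,0],
    [0.019,0.0495,0,0,0,0],
    [0.0225,0.0535,0,0,0,0],
    [0.026,0.057,0,0,0,0]
  ]
}}

```text
clock: 6.9
tool_pos: [0.6601, 0.0021, 0.1428]
eef_rot: [-0.0, 1.0, 0.0, 0.0]
contact_force: [-0.1, -1.1, -0.2]
opening: 0.006
```

```bash
python3 -c "
from h import *
plan(4)
"
```

```text
clock 6.9 pos [0.6601 0.0021 0.1428] F [-0.1 -1.1 -0.2] phi 46.6 r 0.0758
[[0.0039, 0.0036, 0.0008], [0.0081, 0.0069, 0.0008], [0.0125, 0.0098, 0.0008], [0.0171, 0.0124, 0.0008], [0.0219, 0.0147, 0.0008], [0.0268, 0.0166, 0.0008], [0.0319, 0.0182, 0.0008], [0.0371, 0.0194, 0.0008], [0.0423, 0.0203, 0.0008], [0.0476, 0.0208, 0.0008], [0.0529, 0.0209, 0.0008], [0.0582, 0.0207, 0.0008]]
```

>>> {"name": "carry_out", "arguments": {
  "commands": [
    [0.004,0.0035,0,0,0,0],
    [0.008,0.007,0,0,0,0],
    [0.0125,0.01,0,0,0,0],
    [0.017,0.0125,0,0,0,0],
    [0.022,0.0145,0,0,0,0],
    [0.027,0.0165,0,0,0,0],
    [0.032,0.018,0,0,0,0],
    [0.037,0.0195,0,0,0,0],
    [0.0425,0.0205,0,0,0,0],
    [0.0475,0.021,0,0,0,0],
    [0.053,0.021,0,0,0,0],
    [0.058,0.0205,0,0,0,0]
  ]
}}

```text
clock: 8.1
tool_pos: [0.602, 0.0223, 0.1428]
eef_rot: [-0.0, 1.0, 0.0, 0.0]
contact_force: [2.0, -0.5, -0.2]
opening: 0.007
```

```bash
python3 -c "
from h import *
plan(4)
p=look('top','t5.png')
for l in ['holder','spoke1_tip','spoke2_tip','spoke3_tip']: print(l,[(np.round(d['xyz'],3).tolist(),round(d['p'],2)) for d in r.spot_point(p,l)[:3]])
a=cv2.imread('pics/t5.png')[110:290,270:450]
cv2.imwrite('pics/c5.png',cv2.resize(a,(500,500)))
"
```

```text
clock 8.1 pos [0.602  0.0223 0.1428] F [ 2.  -0.5 -0.2] phi 94.5 r 0.0755
[[0.0053, -0.0001, 0.0008], [0.0105, -0.0011, 0.0008], [0.0157, -0.0024, 0.0008], [0.0207, -0.0041, 0.0008], [0.0256, -0.0061, 0.0008], [0.0303, -0.0085, 0.0008], [0.0349, -0.0112, 0.0008], [0.0393, -0.0142, 0.0008], [0.0434, -0.0175, 0.0008], [0.0473, -0.0211, 0.0008], [0.051, -0.0249, 0.0008], [0.0544, -0.029, 0.0008]]
holder []
spoke1_tip []
spoke2_tip [([0.577, 0.046, 0.164], 0.57)]
spoke3_tip [([0.516, -0.083, 0.164], 0.78)]
```

View pics/c5.png

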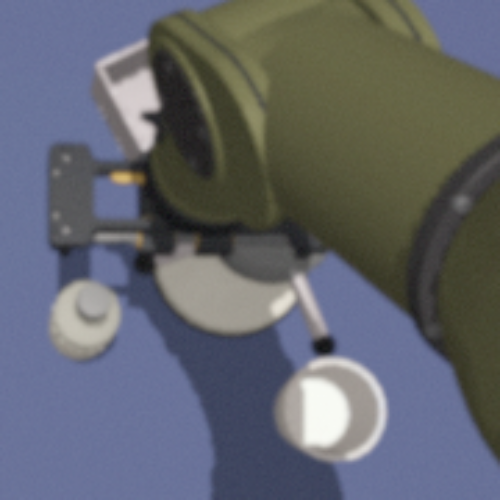

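>>> {"name": "carry_out", "arguments": {
  "commands": [
    [0.005,0,0,0,0,0],
    [0.0105,-0.001,0,0,0,0],
    [0.0155,-0.0025,0,0,0,0],
    [0.0205,-0.004,0,0,0,0],
    [0.0255,-0.006,0,0,0,0],
    [0.03,-0.0085,0,0,0,0],
    [0.035,-0.011,0,0,0,0],
    [0.039,-0.014,0,0,0,0],
    [0.0435,-0.0175,0,0,0,0],
    [0.047,-0.021,0,0,0,0],
    [0.051,-0.025,0,0,0,0],
    [0.0545,-0.029,0,0,0,0]
  ]
}}

```text
clock: 9.55
tool_pos: [0.5474, -0.0072, 0.1427]
eef_rot: [-0.0, 1.0, 0.0, -0.0]
contact_force: [1.8, 1.4, 0.4]
opening: 0.009
```

```bash
python3 -c "
from h import *
plan([3]*12)
p=look('scene','s6.png')
for l in ['holder','spoke1_tip','spoke2_tip','spoke3_tip','bottle','tank']: print(l,[(np.round(d['xyz'],3).tolist(),round(d['p'],2)) for d in r.spot_point(p,l)[:3]])
"
```

```text
clock 9.55 pos [ 0.5474 -0.0072  0.1427] F [1.8 1.4 0.4] phi 142.9 r 0.0759
[[0.0024, -0.0032, 0.0007], [0.0045, -0.0065, 0.0007], [0.0065, -0.01, 0.0007], [0.0083, -0.0136, 0.0007], [0.0098, -0.0172, 0.0007], [0.0112, -0.0209, 0.0007], [0.0124, -0.0247, 0.0007], [0.0134, -0.0286, 0.0007], [0.0142, -0.0325, 0.0007], [0.0148, -0.0364, 0.0007], [0.0152, -0.0404, 0.0007], [0.0154, -0.0444, 0.0007]]
holder [([0.748, -0.094, 0.084], 0.87)]
spoke1_tip [([0.639, 0.04, 0.158], 0.58)]
spoke2_tip [([0.517, -0.024, 0.157], 0.74)]
spoke3_tip [([0.572, -0.146, 0.16], 0.71)]
bottle [([0.547, 0.078, 0.002], 0.86)]
tank [([0.743, 0.014, -0.002], 0.7)]
```

View pics/s6.png

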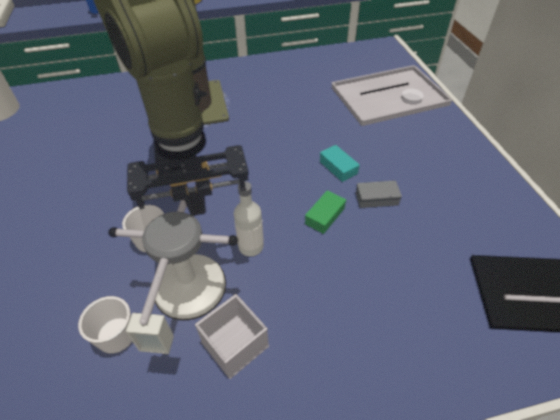

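>>> {"name": "carry_out", "arguments": {
  "commands": [
    [0.0025,-0.003,0,0,0,0],
    [0.0045,-0.0065,0,0,0,0],
    [0.0065,-0.01,0,0,0,0],
    [0.0085,-0.0135,0,0,0,0],
    [0.01,-0.017,0,0,0,0],
    [0.011,-0.021,0,0,0,0],
    [0.0125,-0.0245,0,0,0,0],
    [0.0135,-0.0285,0,0,0,0],
    [0.014,-0.0325,0,0,0,0],
    [0.015,-0.0365,0,0,0,0],
    [0.015,-0.0385,0,0,0,0],
    [0.015,-0.04,0,0,0,0]
  ]
}}

```text
clock: 11.1
tool_pos: [0.5326, -0.0472, 0.1426]
eef_rot: [0.0, 1.0, -0.0, -0.0]
contact_force: [0.6, 1.0, -0.1]
opening: 0.007
```

```bash
cat >> h.py <<'E'
def ang(names=('scene','top'),f='x'):
    c=np.array((0.608,-0.053))
    for n in names:
        p=look(n,f+n+'.png')
        for l,o in [('holder',0),('spoke1_tip',90),('spoke2_tip',180),('spoke3_tip',270),('hub_top',None),('tank',0),('bottle',None)]:
            for d in r.spot_point(p,l)[:2]:
                x=np.array(d['xyz']);v=x[:2]-c
                print(n,l,x.round(3),round(d['p'],2),'r',round(np.hypot(*v),3),'hold-ang',None if o is None else round((np.degrees(np.arctan2(v[1],v[0]))-o+180)%360-180,1))
E
python3 -c "
from h import *
plan([1]*8)
ang(f='7')
"
```

```text
clock 11.1 pos [ 0.5326 -0.0472  0.1426] F [ 0.6  1.  -0.1] phi 175.6 r 0.0756
[[0.0005, -0.0013, 0.0006], [0.0006, -0.0026, 0.0006], [0.0006, -0.0039, 0.0006], [0.0006, -0.0053, 0.0006], [0.0006, -0.0066, 0.0006], [0.0006, -0.0079, 0.0006], [0.0006, -0.0092, 0.0006], [0.0005, -0.0106, 0.0006]]
scene holder [ 0.752 -0.011  0.086] 0.84 r 0.15 hold-ang 16.4
scene spoke1_tip [0.584 0.044 0.16 ] 0.95 r 0.1 hold-ang 13.7
scene spoke2_tip [ 0.516 -0.079  0.157] 0.62 r 0.095 hold-ang 15.8
scene spoke3_tip [ 0.629 -0.148  0.16 ] 0.89 r 0.098 hold-ang 12.2
scene spoke3_tip [ 0.611 -0.053  0.178] 0.67 r 0.003 hold-ang 83.4
scene hub_top [ 0.61  -0.053  0.176] 0.92 r 0.002 hold-ang None
scene tank [ 0.744  0.014 -0.003] 0.62 r 0.152 hold-ang 26.2
scene bottle [0.545 0.078 0.001] 0.8 r 0.146 hold-ang None
top holder [ 0.748 -0.016  0.088] 0.9 r 0.144 hold-ang 14.8
top spoke1_tip [0.584 0.047 0.161] 0.77 r 0.103 hold-ang 13.7
top spoke2_tip [ 0.472 -0.119 -0.   ] 0.26 r 0.151 hold-ang 25.9
top hub_top [ 0.608 -0.05   0.172] 0.58 r 0.003 hold-ang None
top tank [0.741 0.012 0.   ] 0.96 r 0.148 hold-ang 25.9
top bottle [0.547 0.082 0.002] 0.89 r 0.148 hold-ang None
top bottle [ 0.471 -0.117  0.001] 0.32 r 0.152 hold-ang None
```

View pics/7scene.png

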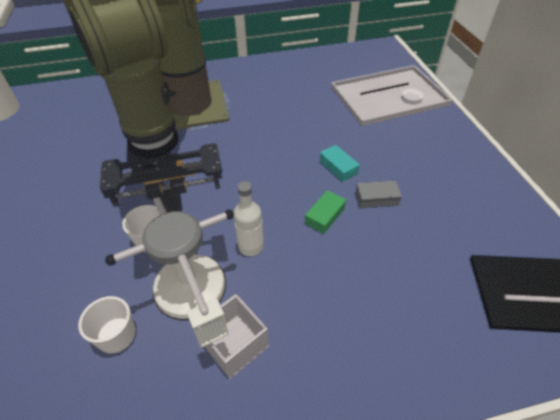

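View pics/7top.png

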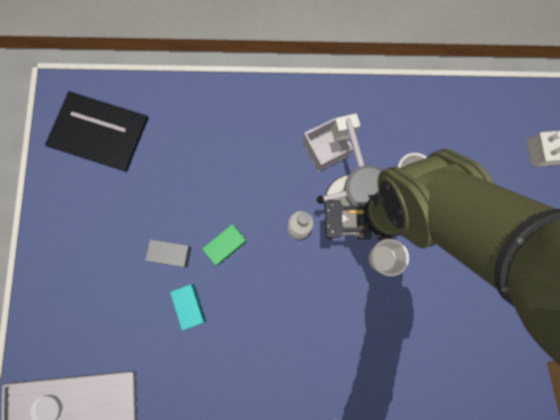

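>>> {"name": "carry_out", "arguments": {
  "commands": [
    [0,-0.002,0,0,0,0],
    [0,-0.004,0,0,0,0],
    [0,-0.0055,0,0,0,0],
    [0,-0.007,0,0,0,0],
    [0,-0.0085,0,0,0,0],
    [0,-0.01,0,0,0,0],
    [0,-0.011,0,0,0,0],
    [0,-0.012,0,0,0,0],
    [0,-0.0125,0,0,0,0],
    [0,-0.0125,0,0,0,0]
  ]
}}

```text
clock: 12.9
tool_pos: [0.5327, -0.0596, 0.1427]
eef_rot: [0.0, 1.0, -0.0, -0.0]
contact_force: [-0.9, 0.1, 0.8]
opening: 0.008
```

```bash
python3 -c "
from h import *
plan([1]*2)
ang(f='8')
i=np.hstack([cv2.resize(cv2.imread('pics/8top.png')[90:210,270:390],(400,400),interpolation=2),cv2.resize(cv2.imread('pics/8scene.png')[220:380,140:300],(400,400),interpolation=2)]);cv2.imwrite('pics/c8.png',i)
"
```

```text
clock 12.9 pos [ 0.5327 -0.0596  0.1427] F [-0.9  0.1  0.8] phi 185.0 r 0.0755
[[0.0003, -0.0014, 0.0007], [0.0002, -0.0027, 0.0007]]
scene holder [0.741 0.012 0.084] 0.82 r 0.148 hold-ang 26.0
scene spoke1_tip [0.568 0.036 0.157] 0.91 r 0.098 hold-ang 24.5
scene spoke2_tip [ 0.521 -0.095  0.158] 0.8 r 0.096 hold-ang 26.1
scene spoke3_tip [ 0.646 -0.143  0.163] 0.68 r 0.098 hold-ang 23.0
scene hub_top [ 0.608 -0.05   0.178] 0.71 r 0.003 hold-ang None
scene tank [ 0.743  0.012 -0.002] 0.78 r 0.15 hold-ang 25.5
scene bottle [0.544 0.077 0.002] 0.95 r 0.145 hold-ang None
top holder [0.74  0.01  0.083] 0.95 r 0.147 hold-ang 25.7
top holder [0.48  0.385 0.005] 0.54 r 0.457 hold-ang 106.3
top spoke1_tip [0.566 0.043 0.163] 0.47 r 0.105 hold-ang 23.4
top hub_top [ 0.606 -0.051  0.171] 0.91 r 0.003 hold-ang None
top tank [0.742 0.012 0.001] 0.6 r 0.149 hold-ang 25.7
top bottle [ 0.544  0.081 -0.   ] 0.88 r 0.149 hold-ang None
```

View pics/c8.png

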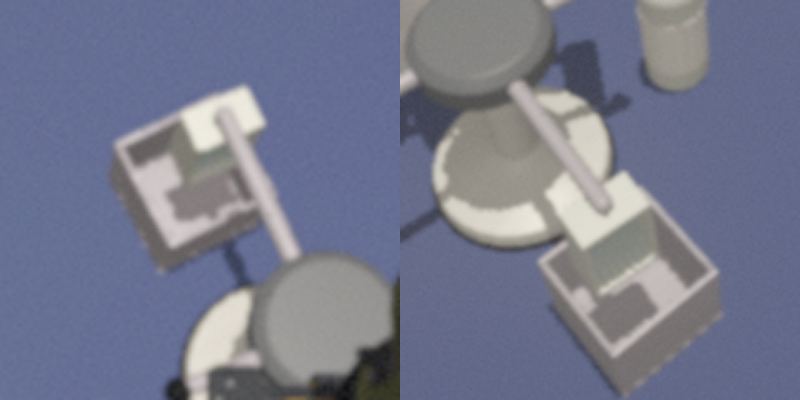

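The holder is over the tank to within about 1° by the networks. I'll back the finger off, lift and clear the view, then measure precisely.

>>> {"name": "carry_out", "arguments": {
  "commands": [
    [0,0.008,0,0,0,0],
    [0,0.015,0,0,0,0],
    [0,0.015,-0.03,0,0,0],
    [0,0.015,-0.06,0,0,0],
    [0,0.015,-0.1,0,0,0],
    [0,0.015,-0.12,0,0,0],
    [0.01,0.05,-0.12,0,0,0],
    [0.02,0.09,-0.12,0,0,0],
    [0.035,0.13,-0.12,0,0,0],
    [0.05,0.17,-0.12,0,0,0],
    [0.065,0.21,-0.12,0,0,0],
    [0.08,0.25,-0.12,0,0,0]
  ]
}}

```text
clock: 14.9
tool_pos: [0.4516, 0.1927, 0.2628]
eef_rot: [-0.0, 1.0, 0.0, 0.0]
contact_force: [0.9, 0.4, 0.3]
opening: 0.006
```

>>> {"name": "carry_out", "arguments": {
  "commands": [
    [0,0.04,0,0,0,0],
    [0,0.08,0,0,0,0],
    [0,0.1,0,0,0,0],
    [0,0.1,0,0,0,0]
  ]
}}

```text
clock: 15.3
tool_pos: [0.4512, 0.2952, 0.2628]
eef_rot: [-0.003, 1.0, 0.002, -0.0]
contact_force: [-0.1, -1.1, 0.2]
opening: 0.002
```

```bash
python3 -c "
from h import *
s=r.get_state();print(s['clock'],s['tool_pos'])
ang(f='9')
i=np.hstack([cv2.resize(cv2.imread('pics/9top.png')[90:210,300:420],(400,400),interpolation=2),cv2.resize(cv2.imread('pics/9scene.png')[220:380,140:300],(400,400),interpolation=2)]);cv2.imwrite('pics/c9.png',i)
"
```

```text
15.3 [0.45124925 0.29517688 0.26280598]
scene holder [0.743 0.012 0.084] 0.86 r 0.15 hold-ang 25.7
scene spoke1_tip [0.564 0.036 0.156] 0.57 r 0.099 hold-ang 26.2
scene spoke2_tip [ 0.519 -0.094  0.156] 0.55 r 0.098 hold-ang 24.8
scene spoke3_tip [0.482 0.39  0.001] 0.67 r 0.461 hold-ang -164.1
scene spoke3_tip [ 0.645 -0.148  0.159] 0.62 r 0.101 hold-ang 21.2
scene hub_top [ 0.608 -0.057  0.178] 0.66 r 0.004 hold-ang None
scene tank [0.743 0.012 0.001] 0.67 r 0.15 hold-ang 25.8
top holder [0.74  0.007 0.086] 0.63 r 0.145 hold-ang 24.6
top spoke1_tip [0.566 0.04  0.156] 0.82 r 0.103 hold-ang 24.3
top spoke2_tip [ 0.517 -0.091  0.165] 0.57 r 0.099 hold-ang 22.6
top spoke2_tip [ 0.648 -0.142  0.159] 0.32 r 0.098 hold-ang 114.1
top spoke3_tip [ 0.648 -0.143  0.161] 0.78 r 0.099 hold-ang 23.9
top spoke3_tip [ 0.519 -0.091  0.161] 0.57 r 0.096 hold-ang -66.9
top hub_top [ 0.605 -0.052  0.174] 0.97 r 0.003 hold-ang None
top tank [0.743 0.011 0.002] 0.9 r 0.149 hold-ang 25.4
top bottle [0.544 0.083 0.001] 0.77 r 0.15 hold-ang None
```

View pics/c9.png

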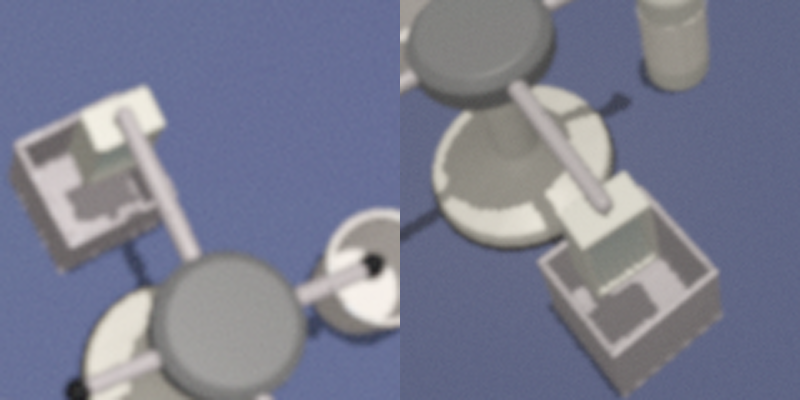

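View pics/9top.png

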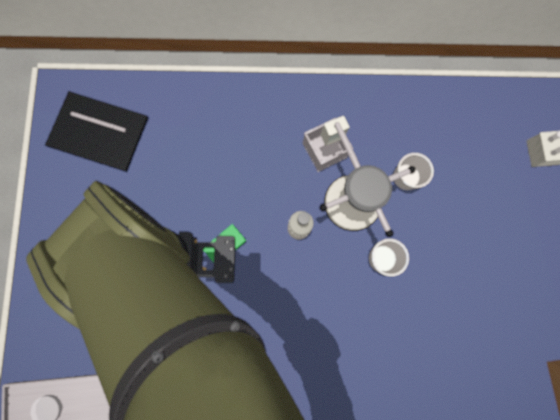

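Run:
```python
from h import *
p=r.snapshot('top');q=r.snapshot('scene')
for n,P,balls in(('top',p,[(323,207),(390,232),(412,170)]),('scene',q,None)):
    g=P['img'].max(2).astype(float)
    if balls is None: balls=[proj(P,x) for x in((.565,.039,.16),(.518,-.094,.16),(.647,-.144,.16))]
    B=[]
    for b in balls:
        u,v=np.round(b).astype(int);w=g[v-7:v+8,u-7:u+8];m=np.clip(70-w,0,None)
        yy,xx=np.mgrid[v-7:v+8,u-7:u+8];c=((xx*m).sum()/m.sum(),(yy*m).sum()/m.sum());X=ray(P,c,.16);B.append(X[:2]);print(n,np.round(c,1),X.round(4),int((m>0).sum()))
    d=B[0]-B[2];print(' dir1-3',np.degrees(np.arctan2(d[1],d[0]))-90,'len',np.hypot(*d),'mid',(B[0]+B[2])/2)
    c=(B[0]+B[2])/2;e=c-B[1];print(' dir2',np.degrees(np.arctan2(e[1],e[0])),np.hypot(*e))
    k={'top':(85,295),'scene':(270,175)}[n];a=P['img'][k[0]:k[0]+120,k[1]:k[1]+120];cv2.imwrite(f'pics/z{n}.png',cv2.resize(a,(600,600),interpolation=2));print(k)
```

```text
top [322.7 207.2] [0.5675 0.0414 0.16  ] 33
top [388.9 233.3] [ 0.516  -0.0914  0.16  ] 29
top [411.8 168.7] [ 0.6507 -0.144   0.16  ] 17
 dir1-3 24.15495476367026 len 0.2031762876948314 mid [ 0.60911281 -0.05128993]
 dir2 23.32850475943819 0.10138186574766271
(85, 295)
scene [224.9 207.4] [0.5697 0.0415 0.16  ] 39
scene [144.6 198.8] [ 0.5148 -0.0942  0.16  ] 19
scene [113.6 268. ] [ 0.6521 -0.143   0.16  ] 69
 dir1-3 24.06044280765333 len 0.20205552612758032 mid [ 0.61088195 -0.05075318]
 dir2 24.35088914536205 0.10548450833694267
(270, 175)
```

View pics/ztop.png

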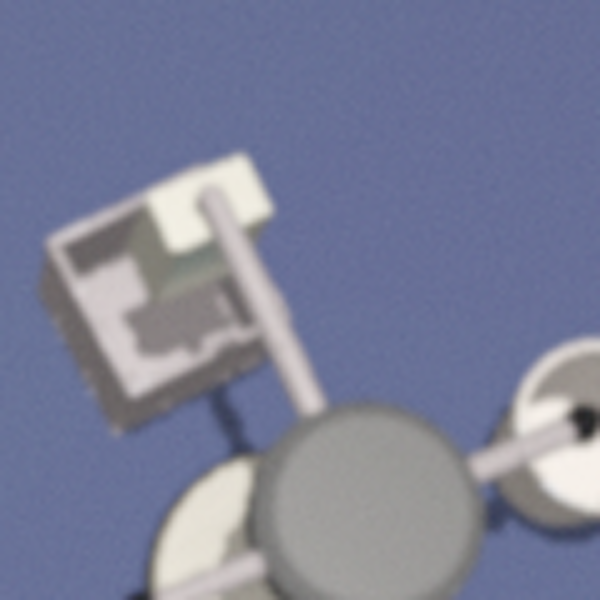

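View pics/zscene.png

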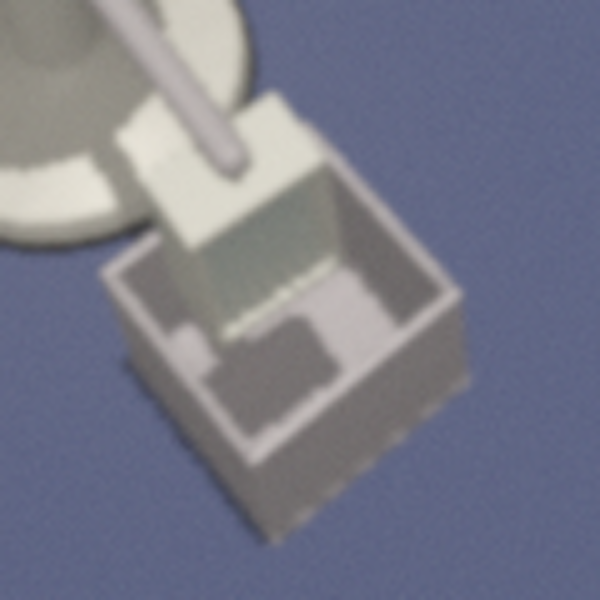

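Run:
```python
from h import *
p=r.snapshot('top');q=r.snapshot('scene');c=np.array([.610,-.051])
def f(P,pts,s,o,pair):
    X=[ray(P,((a+.5)/s-.5+o[0],(b+.5)/s-.5+o[1]),.07)[:2] for a,b in pts]
    print(np.round(X,4).tolist(),[round(float(np.hypot(*(X[i]-X[i-1]))),4) for i in range(len(X))])
    m=(X[pair[0]]+X[pair[1]])/2;d=m-c
    print('centre',m.round(4),'r',np.hypot(*d).round(4),'ang',np.degrees(np.arctan2(d[1],d[0])).round(2))
    for i in (1,2):
        e=X[i]-X[i-1];print(' side dir',np.degrees(np.arctan2(e[1],e[0]))%90)
f(p,[(112,76),(217,28),(273,127)],3.3,(270,110),(0,2))
f(q,[(100,272),(253,463),(463,292)],5,(175,270),(0,2))
# holder top corners z=.154
for P,pts,o in((p,[(245,153),(274,210),(170,255)],(295,85)),(q,[(276,92),(330,160),(195,248)],(175,270))):
    X=[ray(P,((a+.5)/5-.5+o[0],(b+.5)/5-.5+o[1]),.154)[:2] for a,b in pts];m=(X[0]+X[2])/2;d=m-c
    print('holder',m.round(4),[round(float(np.hypot(*(X[i]-X[i-1]))),4) for i in(1,2)],'ang',np.degrees(np.arctan2(d[1],d[0])).round(2),np.hypot(*d).round(4))
```

```text
[[0.7595, 0.0731], [0.7965, -0.0018], [0.7236, -0.0403]] [0.1189, 0.0836, 0.0824]
centre [0.7415 0.0164] r 0.1478 ang 27.14
 side dir 26.284547615245053
 side dir 27.809437061945744
[[0.7266, -0.041], [0.7996, -0.0016], [0.7611, 0.0718]] [0.1178, 0.0829, 0.0829]
centre [0.7439 0.0154] r 0.1494 ang 26.38
 side dir 28.32557741127187
 side dir 27.722036264566086
holder [0.7451 0.0105] [0.028, 0.0489] ang 24.49 0.1484
holder [0.7477 0.0107] [0.0286, 0.0454] ang 24.14 0.1509
```

Measured from the ball centres and the tank rim, the carousel stands at about 24.2° and the tank at about 26.6°. I'll go back and nudge it 2.4° further (about 3 mm).

>>> {"name": "carry_out", "arguments": {
  "commands": [
    [-0.01,-0.034,0,0,0,0],
    [-0.02,-0.068,0,0,0,0],
    [-0.03,-0.102,0,0,0,0],
    [-0.04,-0.136,0,0,0,0],
    [-0.05,-0.17,0,0,0,0],
    [-0.06,-0.204,0,0,0,0],
    [-0.07,-0.238,0,0,0,0],
    [-0.075,-0.272,0,0,0,0],
    [-0.08,-0.306,0,0,0,0],
    [-0.081,-0.335,0,0,0,0],
    [-0.081,-0.337,0,0,0,0],
    [-0.081,-0.337,0,0,0,0]
  ]
}}

```text
clock: 17.5
tool_pos: [0.5338, -0.0466, 0.2626]
eef_rot: [0.001, 1.0, 0.0, -0.0]
contact_force: [0.3, 0.4, 0.6]
opening: 0.008
```

```bash
python3 -c "
from h import *
plan([1])"
```

```text
clock 17.5 pos [ 0.5338 -0.0466  0.2626] F [0.3 0.4 0.6] phi 175.1 r 0.0745
[[0.0016, -0.0013, 0.1206]]
```

>>> {"name": "carry_out", "arguments": {
  "commands": [
    [0,0.006,0.02,0,0,0],
    [0,0.006,0.04,0,0,0],
    [0,0.006,0.06,0,0,0],
    [0,0.006,0.08,0,0,0],
    [0,0.006,0.1,0,0,0],
    [0,0.006,0.12,0,0,0],
    [0,0.006,0.12,0,0,0],
    [0,0.006,0.12,0,0,0]
  ]
}}

```text
clock: 18.3
tool_pos: [0.5339, -0.0386, 0.143]
eef_rot: [-0.001, 1.0, 0.001, -0.0]
contact_force: [-0.2, -0.3, 0.4]
opening: 0.008
```

>>> {"name": "carry_out", "arguments": {
  "commands": [
    [0.001,-0.006,0,0,0,0],
    [0.001,-0.012,0,0,0,0],
    [0.001,-0.017,0,0,0,0],
    [0.001,-0.019,0,0,0,0],
    [0.001,-0.0205,0,0,0,0],
    [0.001,-0.0215,0,0,0,0],
    [0.001,-0.0225,0,0,0,0],
    [0.001,-0.0235,0,0,0,0],
    [0.001,-0.024,0,0,0,0],
    [0.001,-0.024,0,0,0,0]
  ]
}}

```text
clock: 19.3
tool_pos: [0.5328, -0.0645, 0.1426]
eef_rot: [-0.0, 1.0, 0.0, -0.0]
contact_force: [0.1, 1.9, 1.4]
opening: 0.005
```

>>> {"name": "carry_out", "arguments": {
  "commands": [
    [0,0.008,0,0,0,0],
    [0,0.018,0,0,0,0],
    [0,0.018,-0.03,0,0,0],
    [0,0.018,-0.06,0,0,0],
    [0,0.018,-0.1,0,0,0],
    [0,0.018,-0.12,0,0,0],
    [0.01,0.05,-0.12,0,0,0],
    [0.02,0.09,-0.12,0,0,0],
    [0.035,0.13,-0.12,0,0,0],
    [0.05,0.17,-0.12,0,0,0],
    [0.065,0.21,-0.12,0,0,0],
    [0.08,0.25,-0.12,0,0,0]
  ]
}}

```text
clock: 20.5
tool_pos: [0.4514, 0.1877, 0.2627]
eef_rot: [-0.0, 1.0, -0.0, -0.0]
contact_force: [0.6, 0.7, -0.4]
opening: 0.002
```

>>> {"name": "carry_out", "arguments": {
  "commands": [
    [0,0.04,0,0,0,0],
    [0,0.08,0,0,0,0],
    [0,0.1,0,0,0,0],
    [0,0.1,0,0,0,0]
  ]
}}

```text
clock: 20.9
tool_pos: [0.4512, 0.2902, 0.2628]
eef_rot: [-0.003, 1.0, 0.002, -0.0]
contact_force: [0.9, -0.4, -0.2]
opening: 0.007
```

Run:
```python
from h import *
p=look('top','10top.png');q=look('scene','10scene.png')
for n,P,balls in(('top',p,None),('scene',q,None)):
    g=P['img'].max(2).astype(float)
    balls=[proj(P,x) for x in((.566,.041,.16),(.518,-.096,.16),(.654,-.143,.16))]
    B=[]
    for b in balls:
        u,v=np.round(b).astype(int);w=g[v-7:v+8,u-7:u+8];m=np.clip(70-w,0,None)
        yy,xx=np.mgrid[v-7:v+8,u-7:u+8];c=((xx*m).sum()/m.sum(),(yy*m).sum()/m.sum());X=ray(P,c,.16);B.append(X[:2]);print(n,np.round(c,1),X.round(4),int((m>0).sum()))
    d=B[0]-B[2];print(' dir1-3',np.degrees(np.arctan2(d[1],d[0]))-90,'len',np.hypot(*d),'mid',(B[0]+B[2])/2)
    c=(B[0]+B[2])/2;e=c-B[1];print(' dir2',np.degrees(np.arctan2(e[1],e[0])),np.hypot(*e))
    for l in('tank','jar_a','bottle','slide_box','holder'):print(l,[(np.round(d['xyz'],3).tolist(),round(d['p'],2)) for d in r.spot_point(P,l)[:4]])
cv2.imwrite('pics/c10.png',np.hstack([cv2.resize(p['img'][90:210,300:420],(400,400),interpolation=2),cv2.resize(q['img'][220:380,140:300],(400,400),interpolation=2)]))
```

```text
top [324.  210.1] [0.5618 0.0388 0.16  ] 32
top [391.6 232. ] [ 0.5187 -0.0971  0.16  ] 27
top [410.3 165.9] [ 0.6567 -0.1412  0.16  ] 18
 dir1-3 27.800939950698634 len 0.2034877424633219 mid [ 0.60921277 -0.0512056 ]
 dir2 26.902520617618347 0.1015288551698459
tank [([0.741, 0.012, -0.001], 0.67), ([0.676, -0.188, 0.002], 0.67)]
jar_a [([0.473, -0.121, 0.001], 0.72), ([0.674, -0.189, 0.004], 0.6)]
bottle [([0.544, 0.079, 0.001], 0.68)]
slide_box [([0.5, 0.25, -0.001], 0.83)]
holder [([0.738, 0.017, 0.087], 0.57)]
scene [222.8 205.3] [0.5639 0.0386 0.16  ] 35
scene [141.  200.8] [ 0.5181 -0.1004  0.16  ] 20
scene [115.3 270.6] [ 0.6574 -0.1402  0.16  ] 68
 dir1-3 27.618305377511135 len 0.20180173890891762 mid [ 0.6106692  -0.05080458]
 dir2 28.203552376800964 0.10504445314678561
tank [([0.741, 0.012, -0.0], 0.83), ([0.522, -0.099, 0.158], 0.33)]
jar_a [([0.675, -0.19, -0.001], 0.98), ([0.472, -0.125, 0.005], 0.61)]
bottle [([0.545, 0.081, 0.002], 0.8)]
slide_box [([0.482, 0.388, 0.004], 0.95), ([0.501, 0.259, -0.002], 0.77), ([0.359, 0.336, 0.001], 0.72)]
holder [([0.736, 0.021, 0.085], 0.55), ([0.673, -0.193, 0.001], 0.23)]
```

View pics/c10.png

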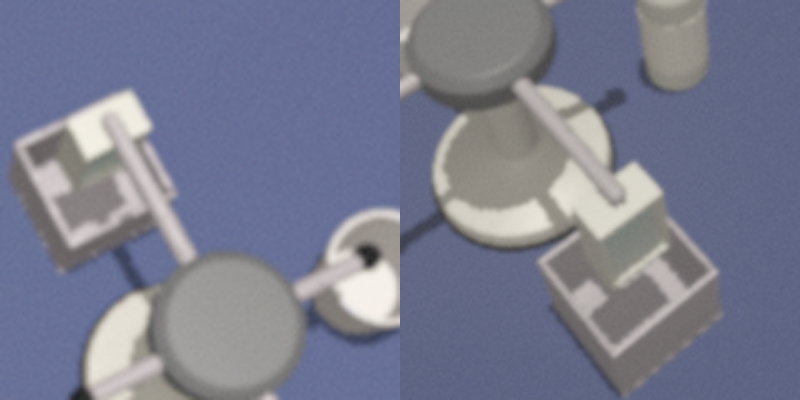

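Run:
```python
from h import *
s=r.get_state();print(s['clock'],s['tool_pos'],s['contact_force']);print(r.finish_job())
```

```text
21.5 [0.45292341 0.28522299 0.26277595] [-0.60171996  0.90031241 -0.46322877]
the job is handed in; nothing more can be done
None
```

The holder now hangs over the mouth of the square tank, and I handed the job in at 21.5 s of the 51 s allowed. With the shut fingertip I pushed spoke 2, the one opposite the holder, about 212° counter-clockwise. That took the holder round over both jars, away from the bottle. The fingers never gripped anything and stayed clear of the holder and its arm.

- **First stop:** measured in the pictures, the holder was about 2.4° short of the tank, so I went back and nudged spoke 2 again.
- **Final position:** the second push went slightly past. The carousel ended at about 27.6° (individual lines gave 26.9° to 28.2°), with the tank at about 26.5°. That puts the holder roughly 3 mm off centre, where the mouth leaves about 15 mm each side. I did not correct this.
- **Disagreement:** the networks placed the tank at about 25.5°, which would make the holder about 2° off, or 5–6 mm. I went by the rim corners, which gave 26.4° to 27.1°.
- **Other objects:** the tank, jars and bottle were found where they started, to within the measurement error. The slide box showed only in the scene camera at the end, at the same place as at the start. Contact forces stayed at a few newtons.
- **Hand:** it is clear of the carousel, at about (0.45, 0.29, 0.26), touching nothing.

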